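Stack the carved blocks and shingle the test strips

ROBOT

A 7-joint arm with a two-finger parallel gripper is mounted at the origin on the work surface. World frame = base frame: x ahead of the robot, y to its left, z up, the work surface at z = 0. Lengths are in m, angles in rad, forces in N, time in s.
With the tool pointing down it reaches from about 0.4 to 0.85 m from the base axis. Payload 10.4 kg.
Tool frame: the origin (TCP) lies between the finger pads; the fingertips stand ctrl.tips_ahead ahead of it and the grasp point (between the pads) lies 8 mm behind it (ctrl.tips_ahead is the distance from the TCP to the fingertips, in m); z points along the fingers, y is the line along which they close (so a half turn about z gives the same grasp; the last joint's range is limited). The gripper opens to 85 mm and grips with 20 to 120 N. Pads are 22 mm wide; open, the fingers measure 114 mm over their backs; the gripper's body (76 mm by 85 mm) begins 54 mm behind the grasp point. The pads swing forward as they close: fully open they stand 13 mm farther back than shut.
Start: joints at [-1.299, 0.332, -0.065, 1.46, 0.022, 1.35, -0.088], TCP at [0.182, 0.598, 0.242] pointing down, gripper open.
Joint ranges: [-2.6, 2.6], [-0.5, 2.12], [-1.47, 1.34], [0.16, 2.42], [-1.27, 4.41], [0.06, 2.06], [-2.6, 2.6]. Speed limits (rad/s): [2.22, 2.22, 2.79, 2.79, 3.14, 3.14, 3.14].

INTERFACE

Orientations are given as a rotation vector (axis times angle).
In Python, from bench import telemetry, cams, ctrl, finder gives the robot as it stands.
- The arm moves only by the tool arm_command, never from a script. Its argument "commands" is text: rows parted by semicolons, each of 5 numbers parted by spaces: the opening, from 0 (shut) to 1 (fully open), then the shift along the tool's x, y, z as a fraction of full scale, then the turn about the tool's z as a fraction of full scale. A call has 1 to 12 rows; each row shifts and turns the commanded pose from where the row before left it, along the tool's axes as they then stand; what a row does not reach is not made up. Full scale, the value 1, is 2 cm for a shift and pi/4 rad for a turn. A row lasts 1/10 s, in which the tool goes at most 50 mm and 8.59 degrees, less where a joint would pass 70% of its speed; a pose out of reach is approached as far as the arm can. A call with a number of a shift or a turn outside -1 to 1 is refused whole. A call with a gripper value outside its range is refused whole. The fingers move at their own pace and stop on an object; the grip force is fixed at half the most. Time passes only in rows, so rows that do not move let the fingers close. It gives the time, the measured TCP pose, the force, the opening and the grip force at its end, in the units of the state.
- telemetry.observe(): the state, without advancing time (a new reading comes with each control period).
- cams.camera(name): name is "scene" or "top" or "wrist"; returns (picture, depth): 384x512x3 uint8, red, green, blue; 384x512 float32, m along the optical axis (not along the pixel's ray), 0 where there is no reading.
- cams.camera_info(name): a dict with "fx", "fy", "cx", "cy" (pixels), "R" (3x3) and "t" (3): a world point X has camera coordinates R X + t; the wrist camera has in their place "tool_from_camera" (4x4, takes a point from camera to tool coordinates, whose origin is the TCP and whose axes are the flange's). Camera axes: x right, y down, z forward; pixel columns grow to the right and rows downward; lengths in m; the calibration is good to about 2 mm. The wrist camera is an equidistant fisheye: a pixel r from the principal point sees the ray r / f radians off the axis. A picture is of the moment at which its call begins: read the wrist's pose just before it. camera_info takes no time and is no camera call.
- ctrl.hand_in(): hands the job in; it is judged then, once.
Trained networks look in the newest picture that a camera, given by its name, has taken for a name from the list of things; names that differ only in an ending like _2 or _b are one class to them, and where a whole thing is asked for, a point or a joint stands for the part that bears it (a point fixed in the world has none). Each returns a list of dicts, best first, with "p" (0 to 1); they miss things now and then, are a little off and sometimes report something else, mostly with a low value. They report only what shows in the picture. A call takes as long as a camera call. They do not tell look-alikes from the thing itself.
- finder.recognise(target, camera): "pixel" ([column, row] in pixels, amid what is visible of it).
- finder.outline_of(target, camera): "mask" (384x512 bool, what is visible of it) and "pixel" ([column, row] in pixels, amid what is visible of it).
- finder.landmark_of(target, camera): "pixel" ([column, row] in pixels: a listed point, or the origin of a listed thing).
The state is a dict: "time": time; "joints": joint angles; "qvel": joint speeds; "effort": joint torques, N m; "tcp_pos": TCP position; "tool_rot": TCP orientation; "ft_force": force on the tool from outside, world axes, zero at the start; "torque": the same for the moment, N m; "grip_width": opening from 0.0 (shut) to 1.0 (fully open); "gripper_force": force on a finger pad.
Only numpy, scipy, OpenCV 4.12 (cv2) and the standard library are available. Lean on these libraries where they do the work, as an engineer would, in place of code of your own. Each camera call takes 0.05 s, during which the arm holds its last target. There are 200 camera calls.

TASK

Put the carving work in order: stack the three thick wood blocks flat on the plywood board, the largest at the bottom and the smallest on top, each centred on what is below it with the long sides parallel. Lay the two thin grey strips in a row along the middle of the tray like roof tiles: the longer one with one end propped on the cross-bar and its other end down on the tray floor, and the shorter one propped on that lower end, covering it by about a third of its own length, its other end down on the floor. Leave the ink jar and the gouge where they are.

Things in the scene. Friction and masses are not known exactly. Their poses are not given: they have to be found in the camera images.
- block_large: Large carved wood block, pale wood, 125 x 66 x 22 mm (x long, y wide, z high), flower carving on top; loose, lies flat. Origin: centre of its underside, z up.
- block_medium: Medium carved wood block, pale wood, 100 x 56 x 22 mm (x, y, z); loose, lies flat. Origin: centre of its underside, z up.
- block_small: Small carved wood block, pale wood, 72 x 46 x 22 mm (x, y, z); loose, lies flat. Origin: centre of its underside, z up.
- strip_long: Longer thin grey test strip with carved zigzags, 110 x 36 x 8 mm (x, y, z); loose, lies flat on the table. Origin: centre of its underside, z up.
- strip_short: Shorter thin grey test strip with carved zigzags, 84 x 36 x 8 mm (x, y, z); loose, lies flat on the table. Origin: centre of its underside, z up.
- board: Bare plywood board fixed on the table, 170 x 110 x 12 mm (x, y, z), the place for the stack of blocks. Origin: centre of its underside, z up; its flat top is 12 mm above the origin.
- tray: Low dark wood tray fixed on the table, outside 210 x 120 mm (x, y), walls 5 mm thick and 14 mm high, floor 5 mm thick (inside 200 x 110 mm). A wooden cross-bar, 20 mm wide and rising 8 mm above the floor, lies across its +x end: it fills tray x = 80 to 100 mm over the whole inside width. Origin: centre of its underside, x along its length towards the bar, z up.
- ink_jar: Bystander: round jar of ink with a black lid, 56 mm across, 55 mm high; stands loose among the blocks and strips. Origin: centre of its underside.
- gouge: Bystander: loose wood-carving gouge lying on the table, wooden handle 16 mm wide and high, steel blade. It lies along its own x, from 58 mm behind (handle end) to 66 mm ahead (blade tip) of its origin, which is on its underside.
Not all that is in view belongs to the job. Leave any yellow look-alike of the strip_short alone. Leave any red look-alike of the block_large alone.

How it is judged:
By the outcome, as a careful person would: the job done as asked, in the order asked, and still so for the second after the job is handed in, with the robot touching nothing.
It also fails if it takes over 122 s, if anything falls off the work surface, if the arm or the gripper's body presses on something with over 40 N, if the wrist force passes 120 N, or if a joint passes its speed limit or range.

## Working session

There is one attempt and no reset: what is moved stays moved. The work goes in short steps, Python scripts to look and compute and a tool call to move; the robot and the scene stay as the last step left them, time stands still between calls to the robot, and variables do not carry over. Pictures are saved under pics/ and viewed, at most 14 in all, crops included, and the job is handed in when it is done.

Besides the shell and the picture viewer there is one more tool, called by a JSON object that holds its "api" and its "payload". arm_command: Moves the arm, as the interface text tells. Its arguments: {"type":"object","properties":{"commands":{"type":"string"}},"required":["commands"]}

```bash
ls; mkdir -p pics
python3 - <<'E'
from bench import telemetry,cams,ctrl,finder
import cv2,numpy as np
s=telemetry.observe();print({k:np.round(v,3) for k,v in s.items()},ctrl.tips_ahead)
for n in("top","scene"):
    p,d=cams.camera(n);cv2.imwrite(f"pics/{n}0.png",p[:,:,::-1]);np.save(f"{n}_d.npy",d);np.save(f"{n}_p.npy",p)
    i=cams.camera_info(n);print(n,i)
E
```

```text
pics
{'time': np.float64(0.0), 'joints': array([-1.299,  0.333, -0.065,  1.461,  0.022,  1.35 , -0.089]), 'qvel': array([-0.001,  0.   ,  0.001,  0.001,  0.002,  0.   , -0.   ]), 'effort': array([ 0.0000e+00, -6.2544e+01,  4.9000e-02, -3.9160e+01,  1.6000e-02,
        1.0000e-02, -0.0000e+00]), 'tcp_pos': array([0.181, 0.598, 0.242]), 'tool_rot': array([-4.610e-01, -3.107e+00,  2.000e-03]), 'ft_force': array([-0.903,  0.557,  0.554]), 'torque': array([-0.039, -0.049, -0.038]), 'gripper_force': np.float64(0.0), 'grip_width': np.float64(1.001)} 0.011
top {'fx': 393.7216332254277, 'fy': 393.7216332254277, 'cx': 247.95367517850667, 'cy': 187.16087191713163, 'R': array([[-0.01370495, -0.99989537,  0.00462924],
       [-0.99680063,  0.01329764, -0.07881424],
       [ 0.07874443, -0.00569457, -0.99687857]]), 't': array([0.00297469, 0.63030511, 0.95961068])}
scene {'fx': 488.658427043468, 'fy': 488.658427043468, 'cx': 261.7428139993359, 'cy': 191.1898381406167, 'R': array([[-0.57122219,  0.8206812 ,  0.01369564],
       [ 0.70179164,  0.49698834, -0.51038328],
       [-0.42566854, -0.28193077, -0.85983797]]), 't': array([ 0.33773528, -0.42492014,  1.34069009])}
```

View pics/top0.png

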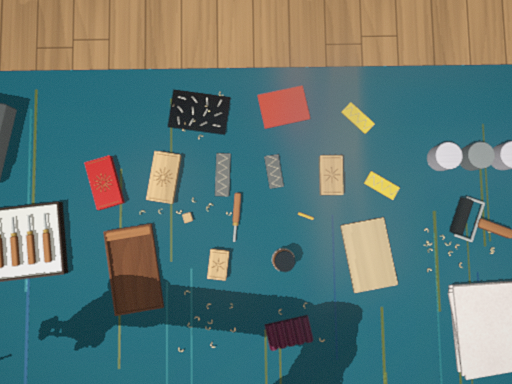

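View pics/scene0.png

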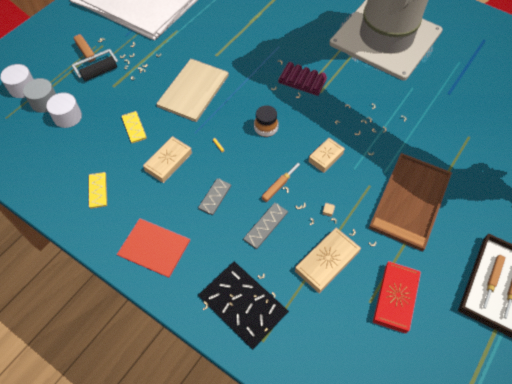

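```bash
cat > h.py <<'E'
from bench import telemetry,cams,ctrl,finder
import cv2,numpy as np
from scipy.optimize import minimize
from scipy.spatial.transform import Rotation as Rn
D=dict(block_large=(125,66,22),block_medium=(100,56,22),block_small=(72,46,22),strip_long=(110,36,8),strip_short=(84,36,8),board=(170,110,12),tray=(210,120,14))
def proj(i,X): c=X@i["R"].T+i["t"]; return np.c_[i["fx"]*c[:,0]/c[:,2]+i["cx"],i["fy"]*c[:,1]/c[:,2]+i["cy"]]
def unproj(i,px,z):
    r=np.array([(px[0]-i["cx"])/i["fx"],(px[1]-i["cy"])/i["fy"],1.])@i["R"]; o=-i["R"].T@i["t"]
    return o+r*(z-o[2])/r[2]
def box(n,x,y,a,z0=0):
    l,w,h=np.array(D[n])/1000; c,s=np.cos(a),np.sin(a)
    return np.array([[x+c*u*l/2-s*v*w/2,y+s*u*l/2+c*v*w/2,z0+k*h] for u in(-1,1) for v in(-1,1) for k in(0,1)])
S=4
def fit(n,i,m,p0,z0=0):
    M=cv2.resize(m.astype(np.float32),None,fx=S,fy=S,interpolation=cv2.INTER_LINEAR)
    def cost(p):
        h=cv2.convexHull(((proj(i,box(n,*p,z0))+.5)*S*16).astype(np.int32))
        P=np.zeros(M.shape,np.float32);cv2.fillConvexPoly(P,h,1,shift=4)
        return 1-np.minimum(P,M).sum()/np.maximum(P,M).sum()
    best=None
    for a in p0[2]+np.array([0,.15,-.15]):
        r=minimize(cost,[p0[0],p0[1],a],method="Nelder-Mead",options=dict(initial_simplex=np.array([[p0[0],p0[1],a]]*4)+np.vstack([np.zeros(3),np.diag([.01,.01,.1])])))
        if best is None or r.fun<best.fun:best=r
    return best.x,1-best.fun
def locate(n,cam,z0=0,want=None,rad=25):
    i=cams.camera_info(cam)
    for o in finder.outline_of(n,cam):
        if want is not None and np.hypot(*(np.array(o["pixel"])-want))>rad: continue
        m=o["mask"];ys,xs=np.nonzero(m)
        pts=np.array([unproj(i,(x,y),z0+D[n][2]/1000)[:2] for x,y in zip(xs,ys)],np.float32)
        (c,(w,h),_)=r=cv2.minAreaRect(pts);b=cv2.boxPoints(r);e=max(b[1]-b[0],b[2]-b[1],key=np.linalg.norm)
        x,q=fit(n,i,m,[*c,np.arctan2(e[1],e[0])],z0); return x,q,o["p"],o["pixel"]
E
python3 - <<'E'
from h import *
T=dict(block_large=(163,177),block_medium=(332,174),block_small=(218,264),strip_long=(223,174),strip_short=(274,171),board=(370,255),tray=(134,268))
W=dict(block_large=(328,259),block_medium=(167,159),block_small=(326,154),strip_long=(266,225),strip_short=(215,195),board=(193,88),tray=(411,200))
for c,L in(("top",T),("scene",W)):
    cams.camera(c)
    for n in L:
        r=locate(n,c,0,L[n])
        print(c,n,r and (np.round(r[0],4),round(r[1],3),r[2],np.round(r[3])))
i=cams.camera_info("top")
for n,px in(("jar",(284,259)),("handle_end",(238,194)),("blade",(235,240))):print(n,unproj(i,px,.01))
p=np.load("top_p.npy");cv2.imwrite("pics/crop.png",cv2.resize(p[100:320,80:400,::-1],None,fx=2.5,fy=2.5,interpolation=cv2.INTER_CUBIC))
E
```

```text
top block_large (array([ 0.6581,  0.2096, -0.1512]), np.float64(0.927), 0.71, array([162., 177.]))
top block_medium (array([ 0.6588, -0.2144, -0.0151]), np.float64(0.938), 0.89, array([327., 174.]))
top block_small (array([ 0.4393,  0.0725, -0.1243]), np.float64(0.938), 0.9, array([217., 265.]))
top strip_long (array([ 0.6635,  0.0611, -0.0468]), np.float64(0.93), 0.88, array([223., 177.]))
top strip_short (array([ 0.6703, -0.0694,  0.1268]), np.float64(0.903), 0.87, array([272., 171.]))
top board (array([ 0.4577, -0.3045,  0.1741]), np.float64(0.97), 0.75, array([371., 257.]))
top tray (array([0.4308, 0.2854, 0.1536]), np.float64(0.953), 0.92, array([132., 272.]))
scene block_large (array([ 0.6618,  0.2104, -0.1684]), np.float64(0.946), 0.83, array([327., 257.]))
scene block_medium (array([ 0.6606, -0.2139,  0.0055]), np.float64(0.93), 0.81, array([170., 160.]))
scene block_small (array([ 0.4424,  0.0744, -0.1119]), np.float64(0.937), 0.65, array([325., 158.]))
scene strip_long (array([ 0.6665,  0.0617, -0.0477]), np.float64(0.941), 0.81, array([267., 228.]))
scene strip_short (array([ 0.6738, -0.0691,  0.1367]), np.float64(0.912), 0.76, array([214., 199.]))
scene board (array([ 0.4589, -0.3038,  0.1765]), np.float64(0.959), 0.91, array([189.,  90.]))
scene tray None
jar [ 0.44988031 -0.09338877  0.01      ]
handle_end [0.61441223 0.01983074 0.01      ]
blade [0.49879941 0.02871862 0.01      ]
```

View pics/crop.png

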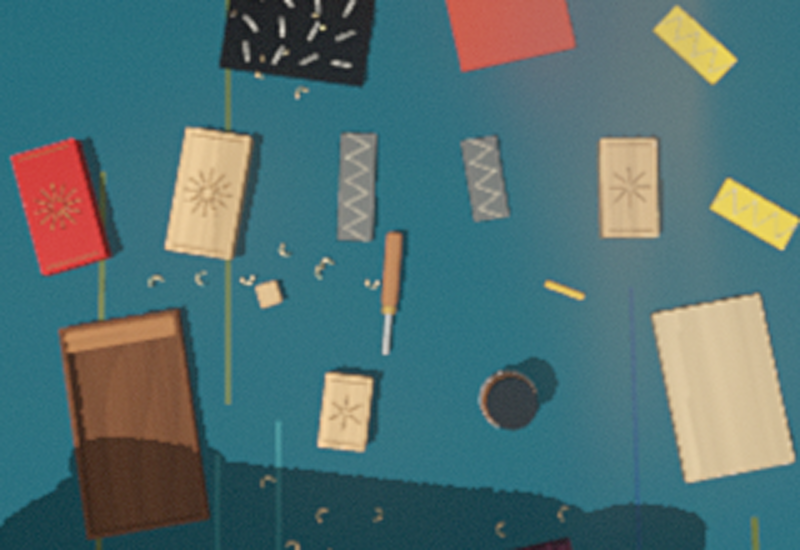

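Candidates by pixel in the top view:
- **block_large:** pale block (163,177), not the red one (103,182).
- **block_medium and block_small:** (332,174) and (218,264). The cube at (187,217) is just an offcut.
- **strip_long:** grey (223,174).
- **strip_short:** grey (274,171), not the yellow ones at (358,117) and (381,185).
- **Board and tray:** (370,255) and (134,268), with the tray's bar at the upper end.
- **Bystanders:** gouge (238,215) and jar (284,259).

The crop confirms these choices.

```bash
cat >> h.py <<'E'
def plan(x,y,z,yaw,p=None,w=None):
    """yaw: of the held long axis (tool x, mod pi). Prints turn total, then shift totals, in row units."""
    s=telemetry.observe(); R=Rn.from_rotvec(s["tool_rot"]).as_matrix(); p=s["tcp_pos"] if p is None else p
    w=np.arctan2(R[1,0],R[0,0]) if w is None else w
    d=(yaw-w+np.pi/2)%np.pi-np.pi/2; a=w+d
    tx=np.array([np.cos(a),np.sin(a)]); ty=np.array([np.sin(a),-np.cos(a)]); e=np.array([x,y])-p[:2]
    print("turn %.3f | x %.2f y %.2f z %.2f"%(-d/(np.pi/4),e@tx/.02,e@ty/.02,(p[2]-z)/.02), "pos",np.round(p,4),"yaw",round(w,4),"tilt",np.round(R[:,2],3))
    return np.array([x,y,z]),a
E
python3 - <<'E'
from h import *
print([a for a in dir(ctrl) if a[0]!='_'])
q=plan(.66,.21,.12,-.16)
plan(.66,.21,.014,-.16,*q)
E
```

```text
['IKError', 'hand_in', 'tips_ahead']
turn -0.172 | x -26.71 y -15.34 z 6.12 pos [0.1816 0.598  0.2423] yaw 2.8467 tilt [ 0.  0. -1.]
turn -0.000 | x 0.00 y 0.00 z 5.30 pos [0.66 0.21 0.12] yaw 2.9816 tilt [ 0.  0. -1.]
```

{"api": "arm_command", "payload": {"commands": "1 0 0 0 -0.17;1 -1 -0.57 0.22 0;1 -1 -0.57 0.22 0;1 -1 -0.57 0.22 0;1 -1 -0.57 0.22 0;1 -1 -0.57 0.22 0;1 -1 -0.57 0.22 0;1 -1 -0.57 0.22 0;1 -1 -0.57 0.22 0;1 -1 -0.57 0.22 0;1 -1 -0.57 0.22 0;1 -1 -0.57 0.22 0"}}

```text
time: 2.1
tcp_pos: [0.3793, 0.4384, 0.1939]
tool_rot: [0.253, 3.131, 0.001]
ft_force: [0.3, 0.2, -0.8]
grip_width: 0.999
gripper_force: 0.0
```

{"api": "arm_command", "payload": {"commands": "1 -1 -0.57 0.22 0;1 -1 -0.57 0.22 0;1 -1 -0.57 0.22 0;1 -1 -0.57 0.22 0;1 -1 -0.57 0.22 0;1 -1 -0.57 0.22 0;1 -1 -0.57 0.22 0;1 -1 -0.57 0.22 0;1 -1 -0.57 0.22 0;1 -1 -0.57 0.22 0;1 -1 -0.57 0.22 0;1 -1 -0.57 0.22 0"}}

```text
time: 3.3
tcp_pos: [0.5942, 0.2649, 0.141]
tool_rot: [0.253, 3.131, 0.0]
ft_force: [-0.1, 0.5, 0.1]
grip_width: 1.003
gripper_force: 0.0
```

{"api": "arm_command", "payload": {"commands": "1 -1 -0.57 0.22 0;1 -1 -0.57 0.22 0;1 -1 -0.57 0.22 0;1 -0.5 -0.4 0.22 0;1 0 0 0 0;1 0 0 0 0"}}

```text
time: 3.9
tcp_pos: [0.6552, 0.2133, 0.1234]
tool_rot: [-0.252, -3.131, -0.001]
ft_force: [0.5, 1.3, 0.3]
grip_width: 1.0
gripper_force: 0.0
```

Run:
```python
from h import *
plan(.66,.21,.014,-.16)
s=telemetry.observe();p,d=cams.camera("wrist");print(cams.camera_info("wrist"))
cv2.imwrite("pics/w1.png",p[:,:,::-1])
```

```text
turn -0.001 | x -0.26 y -0.12 z 5.47 pos [0.6552 0.2133 0.1234] yaw 2.9807 tilt [-0.001  0.001 -1.   ]
{'fx': 297.3186396354542, 'fy': 297.3186396354542, 'cx': 257.19977710990906, 'cy': 189.89434709771962, 'tool_from_camera': array([[ 2.35247564e-04, -9.58871256e-01, -2.83841256e-01,
         7.12060695e-02],
       [ 9.99999527e-01, -4.22186898e-05,  9.71422354e-04,
        -1.17776960e-03],
       [-9.43452378e-04, -2.83841350e-01,  9.58870793e-01,
        -1.31813768e-01],
       [ 0.00000000e+00,  0.00000000e+00,  0.00000000e+00,
         1.00000000e+00]])}
```

View pics/w1.png

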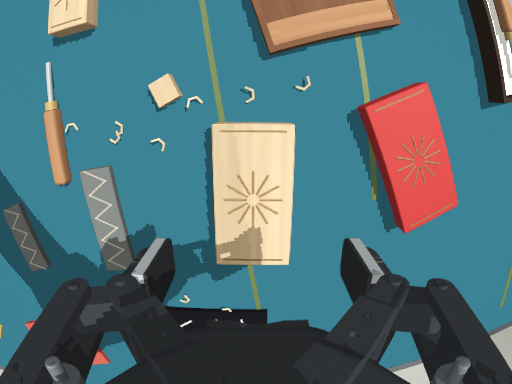

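The wrist view shows the pale large block centred at about (253,198), with the flower carving. The fingers straddle it and the red look-alike is off at the right. I'll refine the pose from this wrist image.

```bash
cat >> h.py <<'E'
_pp,_up=proj,unproj
def winfo():
    s=telemetry.observe(); i=dict(cams.camera_info("wrist")); T=np.eye(4);T[:3,:3]=Rn.from_rotvec(s["tool_rot"]).as_matrix();T[:3,3]=s["tcp_pos"]
    i["C"]=np.linalg.inv(T@i["tool_from_camera"]);i["R"]=i["C"][:3,:3];i["t"]=i["C"][:3,3];return i
def proj(i,X):
    if "C" not in i:return _pp(i,X)
    c=X@i["R"].T+i["t"];r=np.hypot(c[:,0],c[:,1]);k=i["fx"]*np.arctan2(r,c[:,2])/r
    return np.c_[k*c[:,0]+i["cx"],k*c[:,1]+i["cy"]]
def unproj(i,px,z):
    if "C" not in i:return _up(i,px,z)
    u=np.array(px,float)-[i["cx"],i["cy"]];th=np.hypot(*u)/i["fx"];u=u/max(np.hypot(*u),1e-9)*np.tan(th)
    return _up(i,(u[0]*i["fx"]+i["cx"],u[1]*i["fy"]+i["cy"]),z)
def wlocate(n,z0=0,want=None,rad=60,shot=None):
    i=winfo();p,d=cams.camera("wrist")
    if shot:cv2.imwrite(shot,p[:,:,::-1])
    ci=cams.camera_info; cams_info=lambda c:i
    best=None
    for o in finder.outline_of(n,"wrist"):
        if want is not None and np.hypot(*(np.array(o["pixel"])-want))>rad: continue
        m=o["mask"];ys,xs=np.nonzero(m)
        pts=np.array([unproj(i,(x,y),z0+D[n][2]/1000)[:2] for x,y in zip(xs,ys)],np.float32)
        r=cv2.minAreaRect(pts);b=cv2.boxPoints(r);e=max(b[1]-b[0],b[2]-b[1],key=np.linalg.norm)
        x,q=fit(n,i,m,[*r[0],np.arctan2(e[1],e[0])],z0);x[2]=(x[2]+np.pi/2)%np.pi-np.pi/2
        print(n,"wrist",np.round(x,4),"iou %.3f p %.2f"%(q,o["p"]),np.round(o["pixel"]));return x
E
python3 - <<'E'
from h import *
x=wlocate("block_large",0,(253,198))
if x is not None: plan(*x[:2],.014,x[2])
E
```

```text
block_large wrist [ 0.6604  0.2075 -0.1654] iou 0.978 p 0.94 [253. 189.]
turn 0.008 | x -0.31 y -0.28 z 5.50 pos [0.6551 0.2141 0.1239] yaw 2.9821 tilt [ 0.     0.001 -1.   ]
```

{"api": "arm_command", "payload": {"commands": "1 -0.31 -0.28 0 0;1 0 0 1 0;1 0 0 1 0;1 0 0 1 0;1 0 0 1 0;1 0 0 1 0;1 0 0 0.4 0;1 0 0 0 0;1 0 0 0 0"}}

```text
time: 4.95
tcp_pos: [0.6616, 0.2061, 0.0165]
tool_rot: [0.253, 3.13, 0.001]
ft_force: [-0.1, 0.1, 0.0]
grip_width: 0.999
gripper_force: 0.0
```

{"api": "arm_command", "payload": {"commands": "0 0 0 0 0;0 0 0 0 0;0 0 0 0 0;0 0 0 0 0;0 0 0 0 0;0 0 0 0 0;0 0 0 0 0;0 0 0 0 0"}}

```text
time: 5.75
tcp_pos: [0.6621, 0.2064, 0.0174]
tool_rot: [0.253, 3.129, 0.002]
ft_force: [-1.1, -0.4, 6.9]
grip_width: 0.751
gripper_force: 67.0
```

{"api": "arm_command", "payload": {"commands": "0 0 0 -0.5 0;0 0 0 -1 0;0 0 0 -1 0;0 0 0 -1 0;0 0 0 -1 0;0 0 0 -1 0;0 0 0 0 0;0 0 0 0 0"}}

```text
time: 6.55
tcp_pos: [0.661, 0.206, 0.1257]
tool_rot: [0.253, 3.131, 0.001]
ft_force: [-0.2, -0.4, -3.0]
grip_width: 0.754
gripper_force: 66.4
```

Run:
```python
from h import *
plan(.4583,-.3042,.12,.175)
p,d=cams.camera("wrist");cv2.imwrite("pics/w2.png",p[:,:,::-1])
```

```text
turn -0.428 | x 14.42 y -23.36 z 0.29 pos [0.661  0.206  0.1257] yaw 2.9803 tilt [ 0.001  0.    -1.   ]
```

View pics/w2.png

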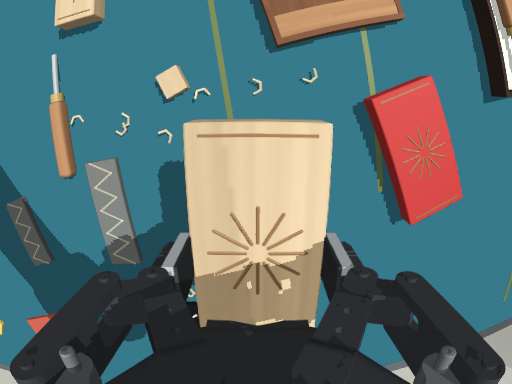

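The large block is held level and straight between the pads, with its flower at (258,253). Now carrying it to the board.

{"api": "arm_command", "payload": {"commands": "0 0 0 0 -0.14;0 0 0 0 -0.14;0 0 0 0 -0.15;0 0.6 -0.97 0 0;0 0.6 -0.97 0 0;0 0.6 -0.97 0 0;0 0.6 -0.97 0 0;0 0.6 -0.97 0 0;0 0.6 -0.97 0 0;0 0.6 -0.97 0 0;0 0.6 -0.97 0 0;0 0.6 -0.97 0 0"}}

```text
time: 7.8
tcp_pos: [0.5841, 0.0143, 0.1241]
tool_rot: [0.277, -3.127, 0.0]
ft_force: [0.7, 0.4, -1.7]
grip_width: 0.751
gripper_force: 66.4
```

{"api": "arm_command", "payload": {"commands": "0 0.6 -0.97 0 0;0 0.6 -0.97 0 0;0 0.6 -0.97 0 0;0 0.6 -0.97 0 0;0 0.6 -0.97 0 0;0 0.6 -0.97 0 0;0 0.6 -0.97 0 0;0 0.6 -0.97 0 0;0 0.6 -0.97 0 0;0 0.6 -0.97 0 0;0 0.6 -0.97 0 0;0 0.6 -0.97 0 0"}}

```text
time: 9.0
tcp_pos: [0.4833, -0.2398, 0.1243]
tool_rot: [0.277, -3.128, -0.001]
ft_force: [1.6, -0.2, -0.4]
grip_width: 0.753
gripper_force: 66.4
```

{"api": "arm_command", "payload": {"commands": "0 0.6 -0.97 0 0;0 0.3 -0.5 0 0;0 0 0 0 0;0 0 0 0 0"}}

```text
time: 9.4
tcp_pos: [0.4722, -0.2704, 0.125]
tool_rot: [0.278, -3.129, -0.001]
ft_force: [0.6, 0.3, -1.4]
grip_width: 0.751
gripper_force: 66.4
```

Run:
```python
from h import *
plan(.4583,-.3042,.03,.175)
x=wlocate("board",0,None,shot="pics/w3.png")
i=winfo();print(proj(i,box("board",.4583,-.3042,.175)).round())
```

```text
turn 0.003 | x 0.98 y -1.55 z 4.75 pos [ 0.4722 -0.2704  0.125 ] yaw -2.9646 tilt [-0.001  0.001 -1.   ]
board wrist [ 0.4559 -0.3117  0.1124] iou 0.433 p 0.55 [191. 102.]
[[160.  70.]
 [156.  68.]
 [287.  66.]
 [288.  65.]
 [172. 248.]
 [169. 253.]
 [282. 249.]
 [283. 255.]]
```

View pics/w3.png

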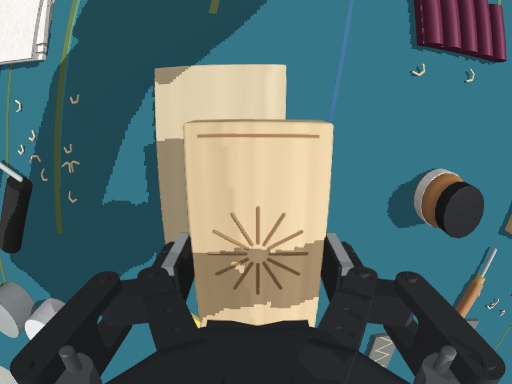

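The board's near edge shows at (155,68)–(286,66), within 1–2 px of where my estimate puts it. Placing the block.

{"api": "arm_command", "payload": {"commands": "0 0.5 -0.78 0.7 0;0 0.48 -0.77 0.7 0;0 0 0 1 0;0 0 0 1 0;0 0 0 0.8 0;0 0 0 0.3 0;0 0 0 0 0;0 0 0 0 0"}}

```text
time: 10.3
tcp_pos: [0.4587, -0.3052, 0.0361]
tool_rot: [-0.278, 3.129, -0.0]
ft_force: [0.3, -0.0, -1.2]
grip_width: 0.752
gripper_force: 66.3
```

Run:
```python
from h import *
plan(.4583,-.3042,.029,.175);print(telemetry.observe()["ft_force"])
```

```text
turn 0.003 | x 0.01 y 0.05 z 0.36 pos [ 0.4587 -0.3052  0.0361] yaw -2.9645 tilt [ 0.001 -0.    -1.   ]
[ 0.28945553 -0.00782623 -1.23518438]
```

{"api": "arm_command", "payload": {"commands": "0 0 0.04 0.2 0;0 0 0 0.13 0;0 0 0 0.05 0;0 0 0 0 0;0.9 0 0 0 0;1 0 0 0 0;1 0 0 0 0;1 0 0 0 0;1 0 0 0 0"}}

```text
time: 11.2
tcp_pos: [0.4579, -0.3046, 0.0278]
tool_rot: [0.277, -3.129, -0.0]
ft_force: [0.1, -0.2, -0.4]
grip_width: 1.005
gripper_force: 0.0
```

{"api": "arm_command", "payload": {"commands": "1 0 0 -0.4 0;1 0 0 -1 0;1 0 0 -1 0;1 0 0 -1 0;1 0 0 -1 0;1 0 0 -1 0;1 0 0 0 0"}}

```text
time: 11.9
tcp_pos: [0.4592, -0.3055, 0.1391]
tool_rot: [-0.276, 3.125, -0.003]
ft_force: [0.2, -0.8, 0.4]
grip_width: 1.001
gripper_force: 0.0
```

Run:
```python
from h import *
wlocate("block_large",.012,shot="pics/w4.png")
plan(.6597,-.2142,.12,-.005)
```

```text
block_large wrist [ 0.4561 -0.3066  0.1675] iou 0.976 p 0.81 [257. 179.]
turn 0.231 | x -10.06 y 4.57 z 0.81 pos [ 0.4581 -0.3046  0.1363] yaw -2.9651 tilt [ 0.001 -0.    -1.   ]
```

View pics/w4.png

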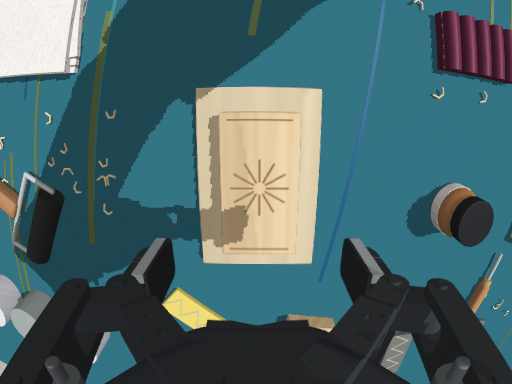

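The large block sits flat and parallel on the board: block (220–300, 111–253), board (196–322, 88–264). Next is the medium block.

{"api": "arm_command", "payload": {"commands": "1 0 0 0 0.12;1 0 0 0 0.11;1 -1 0.45 0 0;1 -1 0.45 0 0;1 -1 0.45 0 0;1 -1 0.45 0 0;1 -1 0.45 0 0;1 -1 0.45 0 0;1 -1 0.45 0 0;1 -1 0.45 0 0;1 -1 0.45 0.3 0;1 -1 0.45 0.3 0"}}

```text
time: 13.2
tcp_pos: [0.6586, -0.2148, 0.1224]
tool_rot: [-0.007, -3.14, -0.001]
ft_force: [-0.5, -0.1, 0.1]
grip_width: 0.998
gripper_force: 0.0
```

{"api": "arm_command", "payload": {"commands": "1 0 0 0.2 0;1 0 0 0 0;1 0 0 0 0"}}

```text
time: 13.5
tcp_pos: [0.6571, -0.2164, 0.1194]
tool_rot: [-0.009, -3.14, 0.0]
ft_force: [-0.4, -0.2, 0.3]
grip_width: 1.001
gripper_force: 0.0
```

Run:
```python
from h import *
x=wlocate("block_medium")
plan(*x[:2],.017,x[2])
```

```text
block_medium wrist [ 0.6599 -0.2168 -0.0049] iou 0.978 p 0.97 [260. 194.]
turn -0.001 | x -0.12 y -0.02 z 5.16 pos [ 0.6576 -0.2165  0.1202] yaw 3.136 tilt [ 0. -0. -1.]
```

{"api": "arm_command", "payload": {"commands": "1 -0.12 -0.02 1 0;1 0 0 1 0;1 0 0 1 0;1 0 0 1 0;1 0 0 0.9 0;1 0 0 0.25 0;1 0 0 0 0;1 0 0 0 0"}}

```text
time: 14.4
tcp_pos: [0.6612, -0.2162, 0.0179]
tool_rot: [0.007, 3.14, -0.001]
ft_force: [0.7, 0.2, 0.2]
grip_width: 1.002
gripper_force: 0.0
```

{"api": "arm_command", "payload": {"commands": "0 0 0 0 0;0 0 0 0 0;0 0 0 0 0;0 0 0 0 0;0 0 0 0 0;0 0 0 0 0;0 0 0 0 0;0 0 0 0 0;0 0 0 0 0"}}

```text
time: 15.3
tcp_pos: [0.6614, -0.2161, 0.0181]
tool_rot: [0.007, 3.14, -0.0]
ft_force: [-1.2, 0.3, 6.6]
grip_width: 0.635
gripper_force: 64.1
```

{"api": "arm_command", "payload": {"commands": "0 0 0 -0.5 0;0 0 0 -1 0;0 0 0 -1 0;0 0 0 -1 0;0 0 0 -1 0;0 0 0 -1 0;0 0 0 0 -0.11;0 0 0 0 -0.115;0 0 0 0 0"}}

```text
time: 16.2
tcp_pos: [0.6606, -0.2159, 0.1275]
tool_rot: [-0.273, 3.129, 0.0]
ft_force: [0.4, -0.1, -1.6]
grip_width: 0.634
gripper_force: 63.3
```

{"api": "arm_command", "payload": {"commands": "0 1 -0.25 0 0;0 1 -0.25 0 0;0 1 -0.25 0 0;0 1 -0.25 0 0;0 1 -0.25 0 0;0 1 -0.25 0 0;0 1 -0.25 0 0;0 1 -0.25 0 0;0 1 -0.25 0 0;0 1 -0.25 0 0;0 0 0 0 0;0 0 0 0 0"}}

```text
time: 17.4
tcp_pos: [0.4723, -0.2994, 0.1272]
tool_rot: [-0.267, 3.13, 0.0]
ft_force: [0.8, 0.4, -1.1]
grip_width: 0.632
gripper_force: 63.3
```

Run:
```python
from h import *
plan(.4565,-.306,.053,.17)
```

```text
turn 0.000 | x 0.83 y -0.19 z 3.71 pos [ 0.4723 -0.2994  0.1272] yaw -2.9716 tilt [ 0.001  0.    -1.   ]
```

{"api": "arm_command", "payload": {"commands": "0 0.77 -0.19 0.7 0;0 0 0 1 0;0 0 0 1 0;0 0 0 0.6 0;0 0 0 0.2 0;0 0 0 0.15 0;0 0 0 0 0;0 0 0 0 0"}}

```text
time: 18.2
tcp_pos: [0.4582, -0.306, 0.0546]
tool_rot: [-0.27, 3.129, -0.001]
ft_force: [-0.6, 1.1, -0.6]
grip_width: 0.636
gripper_force: 63.3
```

Run:
```python
from h import *
plan(.4577,-.306,.053,.17)
```

```text
turn 0.003 | x 0.03 y 0.01 z 0.08 pos [ 0.4582 -0.306   0.0546] yaw -2.9692 tilt [ 0.001 -0.    -1.   ]
```

{"api": "arm_command", "payload": {"commands": "0 0 0 0.08 0;0 0 0 0.04 0;0 0 0 0 0;1 0 0 0 0;1 0 0 0 0;1 0 0 0 0;1 0 0 0 0;1 0 0 0 0"}}

```text
time: 19.0
tcp_pos: [0.4577, -0.3058, 0.0514]
tool_rot: [0.271, -3.13, -0.0]
ft_force: [0.3, -0.3, 0.7]
grip_width: 0.999
gripper_force: 0.0
```

{"api": "arm_command", "payload": {"commands": "1 0 0 -0.4 0;1 0 0 -1 0;1 0 0 -1 0;1 0 0 -1 0;1 0 0 -1 0;1 0 0 -1 0;1 0 0 0 0;1 0 0 0 0"}}

```text
time: 19.8
tcp_pos: [0.4578, -0.3059, 0.1598]
tool_rot: [-0.271, 3.129, -0.0]
ft_force: [-0.5, 0.5, -0.5]
grip_width: 1.003
gripper_force: 0.0
```

Run:
```python
from h import *
wlocate("block_medium",.034,shot="pics/w5.png")
wlocate("block_large",.012)
plan(.4409,.0735,.12,-.118)
```

```text
block_medium wrist [ 0.4567 -0.3074  0.1695] iou 0.978 p 0.70 [257. 187.]
block_large wrist [ 0.456  -0.3056  0.1773] iou 0.166 p 0.67 [270. 123.]
turn 0.370 | x 3.04 y 18.72 z 1.93 pos [ 0.4573 -0.3056  0.1586] yaw -2.969 tilt [-0.001  0.001 -1.   ]
```

View pics/w5.png

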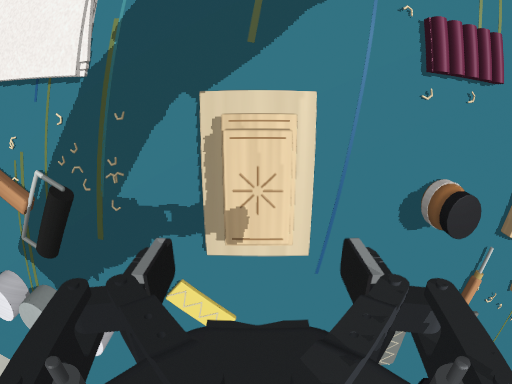

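The medium block is centred on the large one: (223–297, 128–243) within (220–300, 113–245). Next is the small block.

{"api": "arm_command", "payload": {"commands": "1 0 0 0 0.18;1 0 0 0 0.19;1 0.16 0.98 0 0;1 0.16 0.98 0 0;1 0.16 0.98 0 0;1 0.16 0.98 0 0;1 0.16 0.98 0 0;1 0.16 0.98 0 0;1 0.16 0.98 0 0;1 0.16 0.98 0 0;1 0.16 0.98 0 0;1 0.16 0.98 0 0"}}

```text
time: 21.2
tcp_pos: [0.4486, -0.1066, 0.159]
tool_rot: [-0.185, -3.135, -0.0]
ft_force: [0.9, -0.1, 0.7]
grip_width: 0.997
gripper_force: 0.0
```

{"api": "arm_command", "payload": {"commands": "1 0.16 0.98 0 0;1 0.16 0.98 0 0;1 0.16 0.98 0 0;1 0.16 0.98 0 0;1 0.16 0.98 0.3 0;1 0.16 0.98 0.4 0;1 0.16 0.98 0.4 0;1 0.16 0.98 0.4 0;1 0.16 0.98 0.4 0;1 0 0 0 0;1 0 0 0 0"}}

```text
time: 22.3
tcp_pos: [0.4409, 0.0709, 0.1211]
tool_rot: [-0.184, -3.135, 0.001]
ft_force: [0.4, 0.3, 0.5]
grip_width: 0.996
gripper_force: 0.0
```

Run:
```python
from h import *
x=wlocate("block_small")
plan(*x[:2],.017,x[2])
```

```text
block_small wrist [ 0.4402  0.0716 -0.1185] iou 0.970 p 0.80 [260. 187.]
turn -0.001 | x 0.06 y 0.06 z 5.23 pos [0.4413 0.0703 0.1216] yaw 3.0224 tilt [-0. -0. -1.]
```

{"api": "arm_command", "payload": {"commands": "1 0.06 0.06 1 0;1 0 0 1 0;1 0 0 1 0;1 0 0 1 0;1 0 0 0.9 0;1 0 0 0.3 0;1 0 0 0 0;1 0 0 0 0"}}

```text
time: 23.2
tcp_pos: [0.4407, 0.0723, 0.0183]
tool_rot: [0.186, 3.135, 0.001]
ft_force: [0.8, 0.6, 0.4]
grip_width: 1.001
gripper_force: 0.0
```

{"api": "arm_command", "payload": {"commands": "0 0 0 0 0;0 0 0 0 0;0 0 0 0 0;0 0 0 0 0;0 0 0 0 0;0 0 0 0 0;0 0 0 0 0;0 0 0 0 0;0 0 0 0 0;0 0 0 0 0"}}

```text
time: 24.2
tcp_pos: [0.4406, 0.0726, 0.0183]
tool_rot: [0.185, 3.135, 0.001]
ft_force: [-2.8, -0.9, 8.6]
grip_width: 0.523
gripper_force: 61.5
```

{"api": "arm_command", "payload": {"commands": "0 0 0 -0.5 0;0 0 0 -1 0;0 0 0 -1 0;0 0 0 -1 0;0 0 0 -1 0;0 0 0 -1 0;0 0 0 -1 0;0 0 0 0 -0.12;0 0 0 0 -0.12;0 0 0 0 -0.13"}}

```text
time: 25.2
tcp_pos: [0.4401, 0.0725, 0.1483]
tool_rot: [-0.277, 3.129, 0.0]
ft_force: [-0.3, -0.2, -0.8]
grip_width: 0.52
gripper_force: 61.4
```

{"api": "arm_command", "payload": {"commands": "0 0.13 -1 0 0;0 0.13 -1 0 0;0 0.13 -1 0 0;0 0.13 -1 0 0;0 0.13 -1 0 0;0 0.13 -1 0 0;0 0.13 -1 0 0;0 0.13 -1 0 0;0 0.13 -1 0 0;0 0.13 -1 0 0;0 0.13 -1 0 0;0 0.13 -1 0 0"}}

```text
time: 26.4
tcp_pos: [0.4505, -0.1701, 0.1481]
tool_rot: [-0.271, 3.129, 0.0]
ft_force: [0.2, 0.1, -0.3]
grip_width: 0.522
gripper_force: 61.4
```

{"api": "arm_command", "payload": {"commands": "0 0.13 -1 0 0;0 0.13 -1 0 0;0 0.13 -1 0 0;0 0.13 -1 0 0;0 0.13 -1 0 0;0 0.13 -1 0 0;0 0 0 0 0;0 0 0 0 0"}}

```text
time: 27.2
tcp_pos: [0.4557, -0.29, 0.1477]
tool_rot: [-0.27, 3.13, 0.001]
ft_force: [-0.6, 0.9, 0.1]
grip_width: 0.52
gripper_force: 61.4
```

Run:
```python
from h import *
plan(.4568,-.307,.075,.169)
```

```text
turn 0.004 | x 0.09 y -0.85 z 3.64 pos [ 0.4557 -0.29    0.1477] yaw -2.9697 tilt [-0.  0. -1.]
```

{"api": "arm_command", "payload": {"commands": "0 0.09 -0.85 0 0;0 0 0 1 0;0 0 0 1 0;0 0 0 0.9 0;0 0 0 0.4 0;0 0 0 0.2 0;0 0 0 0.1 0;0 0 0 0.08 0;0 0 0 0 0;0 0 0 0 0"}}

```text
time: 28.2
tcp_pos: [0.4573, -0.3074, 0.0744]
tool_rot: [-0.271, 3.129, -0.0]
ft_force: [0.4, 0.2, 1.9]
grip_width: 0.514
gripper_force: 61.5
```

Run:
```python
from h import *
plan(.4568,-.307,.0743,.169);print(telemetry.observe()["ft_force"])
```

```text
turn 0.004 | x 0.02 y 0.02 z 0.00 pos [ 0.4573 -0.3074  0.0744] yaw -2.9691 tilt [ 0.001 -0.    -1.   ]
[0.40648743 0.22117568 1.89575039]
```

{"api": "arm_command", "payload": {"commands": "1 0 0 0 0;1 0 0 0 0;1 0 0 0 0;1 0 0 0 0;1 0 0 0 0;1 0 0 -0.4 0;1 0 0 -1 0;1 0 0 -1 0;1 0 0 -1 0;1 0 0 -1 0;1 0 0 0 0;1 0 0 0 0"}}

```text
time: 29.4
tcp_pos: [0.4571, -0.3073, 0.1623]
tool_rot: [-0.271, 3.129, -0.0]
ft_force: [0.8, 0.5, -0.1]
grip_width: 1.001
gripper_force: 0.0
```

Run:
```python
from h import *
wlocate("block_small",.056,shot="pics/w6.png")
plan(.665,.061,.11,-.047)
```

```text
block_small wrist [ 0.4572 -0.3086  0.1596] iou 0.973 p 0.81 [258. 195.]
turn 0.280 | x -9.54 y 18.87 z 2.56 pos [ 0.4566 -0.307   0.1612] yaw -2.969 tilt [-0.001  0.001 -1.   ]
```

View pics/w6.png

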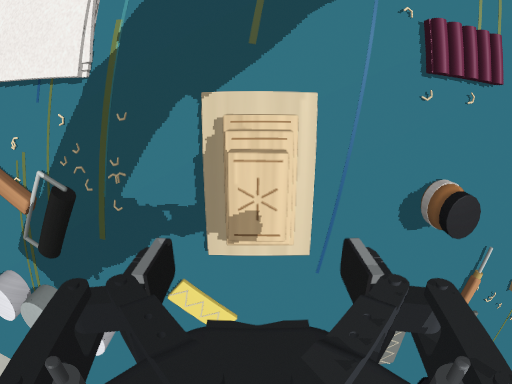

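The stack is good: the small block (228–290, 150–238) sits centred on the medium. Next is the long strip, with the opening narrowed on the way to check the tip depth.

{"api": "arm_command", "payload": {"commands": "0.6 0 0 0 0.14;0.6 0 0 0 0.14;0.6 -0.5 0.99 0 0;0.6 -0.5 0.99 0 0;0.6 -0.5 0.99 0 0;0.6 -0.5 0.99 0 0;0.6 -0.5 0.99 0 0;0.6 -0.5 0.99 0 0;0.6 -0.5 0.99 0 0;0.6 -0.5 0.99 0 0;0.6 -0.5 0.99 0 0;0.6 -0.5 0.99 0 0"}}

```text
time: 30.7
tcp_pos: [0.5661, -0.1133, 0.1608]
tool_rot: [-0.074, -3.139, -0.0]
ft_force: [0.8, 0.0, 0.3]
grip_width: 0.601
gripper_force: 0.0
```

{"api": "arm_command", "payload": {"commands": "0.6 -0.5 0.99 0.2 0;0.6 -0.5 0.99 0.3 0;0.6 -0.5 0.99 0.3 0;0.6 -0.5 0.99 0.3 0;0.6 -0.5 0.99 0.3 0;0.6 -0.5 0.99 0.3 0;0.6 -0.5 0.99 0.3 0;0.6 -0.5 0.99 0.2 0;0.6 -0.5 0.99 0.2 0;0.6 0 0 0 0;0.6 0 0 0 0"}}

```text
time: 31.8
tcp_pos: [0.6646, 0.0601, 0.1133]
tool_rot: [-0.073, -3.14, 0.001]
ft_force: [-0.5, -0.4, -0.1]
grip_width: 0.6
gripper_force: 0.0
```

Run:
```python
from h import *
x=wlocate("strip_long",shot="pics/w7.png")
plan(*x[:2],.014,x[2]);print(ctrl.tips_ahead,telemetry.observe()["grip_width"])
# pad tips from wrist depth
i=cams.camera_info("wrist");p,d=cams.camera("wrist")
v,u=np.nonzero((d>.05)&(d<.2));z=d[v,u]
a=u-i["cx"];b=v-i["cy"];r=np.hypot(a,b);t=np.tan(r/i["fx"])*z
P=np.c_[a/r*t,b/r*t,z,np.ones(len(z))]@i["tool_from_camera"].T
k=(np.abs(P[:,0])<.015)&(np.abs(P[:,1])<.06)&(P[:,2]>-.06)&(P[:,2]<.04)
Q=P[k]
for s in(-1,1):
    q=Q[Q[:,1]*s>0]
    if len(q):print(s,len(q),np.percentile(q,[1,50,99],axis=0)[:,:3].round(4))
```

```text
strip_long wrist [ 0.6656  0.0591 -0.0481] iou 0.972 p 0.71 [256. 187.]
turn -0.001 | x -0.05 y 0.04 z 4.99 pos [0.6646 0.0584 0.1139] yaw 3.0929 tilt [-0.    -0.001 -1.   ]
0.011 0.6010457307725802
-1 5685 [[-0.0119 -0.0591 -0.0596]
 [ 0.0064 -0.0432 -0.0454]
 [ 0.0127 -0.0264  0.003 ]]
1 5685 [[-0.012   0.0241 -0.0594]
 [ 0.0065  0.041  -0.0456]
 [ 0.0127  0.0575  0.0027]]
```

View pics/w7.png

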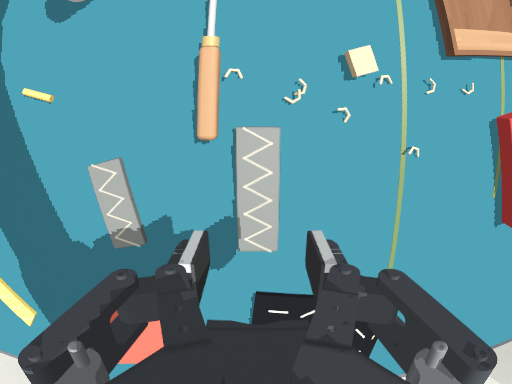

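The grey long strip is at (258,190) between the pads and the gouge handle ends at (207,140), clear of the fingers. The tips stand 3 mm ahead of the TCP at this opening, so I'll go down to TCP z ≈ 8.5 mm.

{"api": "arm_command", "payload": {"commands": "0.6 -0.05 0.04 1 0;0.6 0 0 1 0;0.6 0 0 1 0;0.6 0 0 1 0;0.6 0 0 0.9 0;0.6 0 0 0.25 0;0.6 0 0 0.1 0;0.6 0 0 0 0;0.6 0 0 0 0"}}

```text
time: 32.85
tcp_pos: [0.6664, 0.0603, 0.01]
tool_rot: [0.075, 3.139, 0.001]
ft_force: [-0.3, 0.7, 0.8]
grip_width: 0.6
gripper_force: 0.0
```

{"api": "arm_command", "payload": {"commands": "0 0 0 0 0;0 0 0 0 0;0 0 0 0 0;0 0 0 0 0;0 0 0 0 0;0 0 0 0 0;0 0 0 0 0"}}

```text
time: 33.55
tcp_pos: [0.6667, 0.0603, 0.0106]
tool_rot: [0.074, 3.138, 0.001]
ft_force: [-1.5, -0.2, 6.9]
grip_width: 0.398
gripper_force: 63.9
```

{"api": "arm_command", "payload": {"commands": "0 0 0 -0.5 0;0 0 0 -1 0;0 0 0 -1 0;0 0 0 -1 0;0 0 0 -1 0;0 0 0 -1 0;0 0 0 0 -0.13;0 0 0 0 -0.13;0 0 0 0 0"}}

```text
time: 34.45
tcp_pos: [0.6657, 0.0602, 0.1197]
tool_rot: [-0.248, 3.131, 0.001]
ft_force: [1.0, -0.3, 0.0]
grip_width: 0.398
gripper_force: 59.8
```

{"api": "arm_command", "payload": {"commands": "0 0.6 1 0 0;0 0.6 1 0 0;0 0.6 1 0 0;0 0.6 1 0 0;0 0.6 1 0 0;0 0.6 1 0 0;0 0.6 1 0 0;0 0.6 1 0 0;0 0.6 1 0 0;0 0.6 1 0 0;0 0 0 0 0;0 0 0 0 0"}}

```text
time: 35.65
tcp_pos: [0.5158, 0.2392, 0.1192]
tool_rot: [-0.244, 3.132, 0.0]
ft_force: [0.3, -0.2, 0.2]
grip_width: 0.401
gripper_force: 59.8
```

Run:
```python
from h import *
plan(.471,.2914,.03,.154)
wlocate("tray",0,shot="pics/w8.png")
i=winfo();print(proj(i,box("tray",.432,.2854,.154)).round())
```

```text
turn 0.002 | x 1.81 y 2.92 z 4.46 pos [0.5158 0.2392 0.1192] yaw -2.9861 tilt [ 0.  0. -1.]
tray wrist [0.431  0.2886 0.1858] iou 0.874 p 0.82 [330.  96.]
[[258. -18.]
 [258. -25.]
 [391.  -5.]
 [397. -10.]
 [258. 217.]
 [258. 223.]
 [382. 216.]
 [388. 221.]]
```

View pics/w8.png

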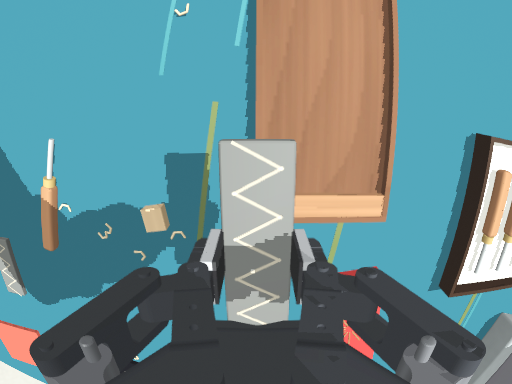

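The strip is held square. The tray's bar corner shows at (385,221) against a predicted (388,221), so the tray estimate holds. Lowering onto the bar.

{"api": "arm_command", "payload": {"commands": "0 0.59 0.97 0 0;0 0.59 0.97 0.5 0;0 0.58 0.98 0.8 0;0 0 0 1 0;0 0 0 1 0;0 0 0 0.8 0;0 0 0 0.3 0;0 0 0 0.1 0;0 0 0 0 0;0 0 0 0 0"}}

```text
time: 36.75
tcp_pos: [0.4727, 0.2915, 0.0298]
tool_rot: [-0.245, 3.131, 0.001]
ft_force: [0.0, 0.4, 0.1]
grip_width: 0.399
gripper_force: 59.8
```

Run:
```python
from h import *
plan(.472,.2914,.024,.154);print(telemetry.observe()["ft_force"])
```

```text
turn 0.003 | x 0.03 y 0.00 z 0.29 pos [0.4727 0.2915 0.0298] yaw -2.9853 tilt [ 0.001  0.001 -1.   ]
[0.00784747 0.38226814 0.11548056]
```

{"api": "arm_command", "payload": {"commands": "0 0 0 0.15 0;0 0 0 0.13 0;0 0 0 0 0;0 0 0 0 0;0.55 0 0 0 0;0.55 0 0 0 0;0.55 0 0 0 0;0.55 0 0 0 0;0.55 0 0 0 0"}}

```text
time: 37.65
tcp_pos: [0.472, 0.2913, 0.0233]
tool_rot: [0.246, -3.132, -0.0]
ft_force: [-0.0, 0.2, -0.4]
grip_width: 0.55
gripper_force: 0.0
```

{"api": "arm_command", "payload": {"commands": "0.55 0 0 -0.4 0;0.55 0 0 -1 0;0.55 0 0 -1 0;0.55 0 0 -1 0;0.6 0 0 -1 0;0.6 0 0 -1 0;0.6 0 0 0 0;0.6 0 0 0 0"}}

```text
time: 38.45
tcp_pos: [0.4721, 0.2913, 0.1318]
tool_rot: [-0.246, 3.131, 0.001]
ft_force: [-0.4, 0.3, -0.5]
grip_width: 0.598
gripper_force: 0.0
```

Run:
```python
from h import *
i=winfo()
x=wlocate("strip_long",.009,shot="pics/w9.png")
e=np.array([np.cos(.154),np.sin(.154)]);o=np.array([.432,.2854]);print("tray xy",(x[:2]-o)@e,(x[:2]-o)@[-e[1],e[0]])
plan(.672,-.0693,.11,.132)
```

```text
strip_long wrist [0.4726 0.2902 0.1587] iou 0.963 p 0.87 [256. 186.]
tray xy 0.040907223675199576 -0.0014479069458759658
turn 0.032 | x -7.56 y -19.18 z 1.03 pos [0.4716 0.291  0.1306] yaw -2.9847 tilt [-0.001 -0.001 -1.   ]
```

View pics/w9.png

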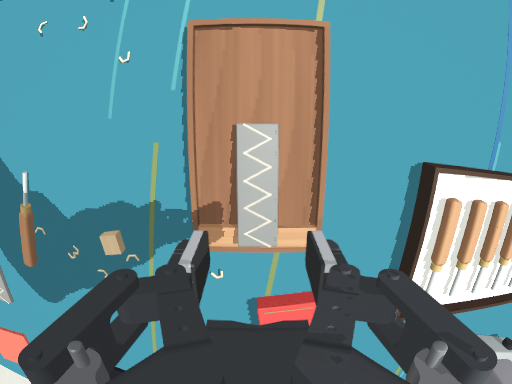

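The long strip lies straight on the tray's middle: lower end at row 124, upper end on the bar at row 246. I'll check its position along the tray from the corners in this view.

Run:
```python
from h import *
i=winfo();f=lambda u,v,z:unproj(i,(u,v),z)[:2]
C=[f(188,21,.014),f(330,22,.014),f(191,250,.014),f(323,250,.014)]
far=(C[0]+C[1])/2;near=(C[2]+C[3])/2;o=(far+near)/2;e=(near-far);L=np.linalg.norm(e);e/=L
print("tray",o,np.arctan2(e[1],e[0]),L)
T=lambda p:np.round([(p-o)@e,(p-o)@[-e[1],e[0]]],4)
print("low end",T(f(237,124,.013)),T(f(278,124,.013)),"up end",T(f(238,246,.021)),T(f(277,247,.021)),"bar edge",T(f(225,228,.013)))
p,d=cams.camera("wrist")
for u,v in((257,130),(257,160),(257,190),(257,220),(257,240),(258,90),(215,238)):
    r=np.array([u-i["cx"],v-i["cy"]]);k=np.hypot(*r);t=np.tan(k/i["fx"])*d[v,u];c=np.array([*(r/k*t),d[v,u]]);X=i["R"].T@(c-i["t"]);print((u,v),X.round(4),T(X[:2]))
```

```text
tray [0.43033735 0.28388229] 0.1486809120640617 0.2074318403545328
low end [-0.0132 -0.0177] [-0.0135  0.0166] up end [ 0.095  -0.0174] [0.0957 0.0182] bar edge [ 0.0807 -0.0296]
(257, 130) [0.4221 0.2817 0.0151] [-0.0084 -0.0009]
(257, 160) [0.4471 0.2857 0.016 ] [ 0.0169 -0.0007]
(257, 190) [0.4726 0.2897 0.0178] [ 0.0427 -0.0005]
(257, 220) [0.4993 0.2939 0.0197] [ 0.0697 -0.0003]
(257, 240) [0.5177 0.2968 0.0218] [ 0.0883 -0.0001]
(258, 90) [0.3885 0.2773 0.0038] [-0.0423 -0.0004]
(215, 238) [0.5264 0.2585 0.0128] [ 0.0913 -0.0394]
```

{"api": "arm_command", "payload": {"commands": "0.6 0 0 0 0.03;0.6 -0.4 -1 0 0;0.6 -0.4 -1 0 0;0.6 -0.4 -1 0 0;0.6 -0.4 -1 0 0;0.6 -0.4 -1 0 0;0.6 -0.4 -1 0 0;0.6 -0.4 -1 0 0;0.6 -0.4 -1 0 0;0.6 -0.4 -1 0 0;0.6 -0.4 -1 0 0;0.6 -0.4 -1 0 0"}}

```text
time: 39.8
tcp_pos: [0.5886, 0.0841, 0.1308]
tool_rot: [0.207, -3.134, 0.0]
ft_force: [0.7, -0.0, 0.0]
grip_width: 0.602
gripper_force: 0.0
```

{"api": "arm_command", "payload": {"commands": "0.6 -0.4 -1 0 0;0.6 -0.4 -1 0 0;0.6 -0.4 -1 0 0;0.6 -0.4 -1 0 0;0.6 -0.4 -1 0.2 0;0.6 -0.4 -1 0.3 0;0.6 -0.4 -1 0.3 0;0.6 -0.4 -1 0.2 0;0.6 0 0 0 0;0.6 0 0 0 0"}}

```text
time: 40.8
tcp_pos: [0.6728, -0.0652, 0.1105]
tool_rot: [0.207, -3.134, -0.0]
ft_force: [-0.5, 0.4, 0.2]
grip_width: 0.599
gripper_force: 0.0
```

Run:
```python
from h import *
x=wlocate("strip_short",0,(257,190),90)
t=np.array([np.cos(x[2]),np.sin(x[2])])*.005
q=plan(*(x[:2]-t),.010,x[2])
q=plan(.3982,.2791,.12,.15,*q)
```

```text
strip_short wrist [ 0.6726 -0.0721  0.1496] iou 0.975 p 0.64 [250. 189.]
turn -0.020 | x 0.33 y -0.41 z 5.05 pos [ 0.6729 -0.0638  0.1111] yaw -3.0075 tilt [-0.     0.001 -1.   ]
turn -0.000 | x 10.69 y 19.41 z -5.50 pos [ 0.6676 -0.0729  0.01  ] yaw -2.992 tilt [-0.     0.001 -1.   ]
```

{"api": "arm_command", "payload": {"commands": "0.6 0 0 0 -0.02;0.6 0.33 -0.41 1 0;0.6 0 0 1 0;0.6 0 0 1 0;0.6 0 0 1 0;0.6 0 0 0.7 0;0.6 0 0 0.25 0;0.6 0 0 0.1 0;0.6 0 0 0 0;0.6 0 0 0 0"}}

```text
time: 41.9
tcp_pos: [0.6684, -0.0743, 0.0113]
tool_rot: [-0.234, 3.131, -0.0]
ft_force: [0.4, -0.4, -0.2]
grip_width: 0.601
gripper_force: 0.0
```

{"api": "arm_command", "payload": {"commands": "0 0 0 0 0;0 0 0 0 0;0 0 0 0 0;0 0 0 0 0;0 0 0 0 0;0 0 0 0 0;0 0 0 0 0"}}

```text
time: 42.6
tcp_pos: [0.6686, -0.0744, 0.0115]
tool_rot: [-0.234, 3.131, -0.0]
ft_force: [-1.3, -0.5, 6.2]
grip_width: 0.393
gripper_force: 60.3
```

{"api": "arm_command", "payload": {"commands": "0 0 0 -0.5 0;0 0 0 -1 0;0 0 0 -1 0;0 0 0 -1 0;0 0 0 -1 0;0 0 0 -1 0;0 0.55 1 0 0;0 0.55 1 0 0;0 0.55 1 0 0;0 0.55 1 0 0;0 0.55 1 0 0;0 0.55 1 0 0"}}

```text
time: 43.8
tcp_pos: [0.5842, 0.0353, 0.121]
tool_rot: [-0.234, 3.132, 0.0]
ft_force: [-0.3, 0.2, 0.1]
grip_width: 0.396
gripper_force: 59.7
```

{"api": "arm_command", "payload": {"commands": "0 0.55 1 0 0;0 0.55 1 0 0;0 0.55 1 0 0;0 0.55 1 0 0;0 0.55 1 0 0;0 0.55 1 0 0;0 0.55 1 0 0;0 0.55 1 0 0;0 0.55 1 0 0;0 0.55 1 0 0;0 0.55 1 0 0;0 0.55 1 0 0"}}

```text
time: 45.0
tcp_pos: [0.4181, 0.253, 0.121]
tool_rot: [-0.233, 3.132, 0.001]
ft_force: [-0.1, 0.1, 0.1]
grip_width: 0.395
gripper_force: 59.7
```

Run:
```python
from h import *
plan(.3982,.2791,.03,.15)
p,d=cams.camera("wrist");cv2.imwrite("pics/w10.png",p[:,:,::-1])
```

```text
turn -0.002 | x 0.79 y 1.44 z 4.55 pos [0.4181 0.253  0.121 ] yaw -2.9929 tilt [ 0.001  0.    -1.   ]
```

View pics/w10.png

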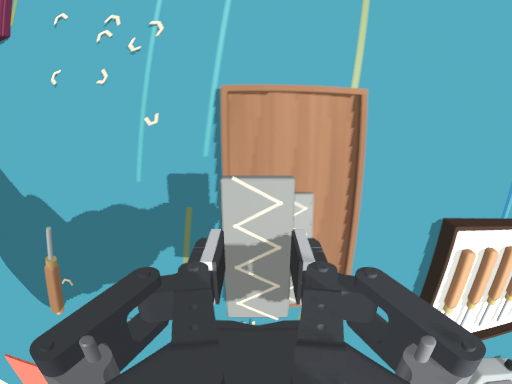

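The short strip is held straight, offset towards its lower end as planned. Now placing it.

{"api": "arm_command", "payload": {"commands": "0 0.4 0.72 0 0;0 0.39 0.72 0.5 0;0 0 0 1 0;0 0 0 1 0;0 0 0 1 0;0 0 0 0.6 0;0 0 0 0.2 0;0 0 0 0 0;0 0 0 0 0"}}

```text
time: 45.95
tcp_pos: [0.3992, 0.2789, 0.0352]
tool_rot: [-0.234, 3.132, 0.001]
ft_force: [-0.6, 0.6, -0.5]
grip_width: 0.402
gripper_force: 59.7
```

Run:
```python
from h import *
plan(.3985,.2791,.0285,.15);print(telemetry.observe()["ft_force"])
```

```text
turn -0.001 | x 0.03 y 0.02 z 0.33 pos [0.3992 0.2789 0.0352] yaw -2.9927 tilt [ 0.001  0.001 -1.   ]
[-0.60748048  0.62976662 -0.53853897]
```

{"api": "arm_command", "payload": {"commands": "0 0.02 0.02 0.17 0;0 0 0 0.14 0;0 0 0 0 0;0 0 0 0 0;0.55 0 0 0 0;0.55 0 0 0 0;0.55 0 0 0 0;0.55 0 0 0 0;0.55 0 0 0 0"}}

```text
time: 46.85
tcp_pos: [0.3983, 0.2789, 0.0282]
tool_rot: [-0.234, 3.133, 0.0]
ft_force: [-0.4, -1.3, 0.6]
grip_width: 0.55
gripper_force: 0.0
```

{"api": "arm_command", "payload": {"commands": "0.55 0 0 -0.4 0;0.55 0 0 -1 0;0.55 0 0 -1 0;0.55 -0.5 0 -1 0;0.6 -1 0 -1 0;0.6 -1 0 -1 0;0.6 0 0 0 0;0.6 0 0 0 0"}}

```text
time: 47.65
tcp_pos: [0.4477, 0.2863, 0.1364]
tool_rot: [-0.233, 3.133, 0.001]
ft_force: [0.0, 0.6, -0.6]
grip_width: 0.6
gripper_force: 0.0
```

Run:
```python
from h import *
i=winfo();p,d=cams.camera("wrist");cv2.imwrite("pics/w11.png",p[:,:,::-1])
o=np.array([.4303,.2839]);e=np.array([np.cos(.15),np.sin(.15)])
for k in range(-90,100,6):
    X=np.array([*(o+e*k/1000),.014]);u,v=np.round(proj(i,X[None])[0]).astype(int)
    if not(0<=v<384 and 0<=u<512):continue
    r=np.array([u-i["cx"],v-i["cy"]]);q=np.hypot(*r);t=np.tan(q/i["fx"])*d[v,u];c=np.array([*(r/q*t),d[v,u]]);Y=i["R"].T@(c-i["t"])
    print((int(u),int(v)),"x %.1f z %.1f"%((Y[:2]-o)@e*1000,Y[2]*1000))
```

```text
(259, 62) x -91.8 z 4.3
(259, 69) x -85.3 z 5.6
(259, 76) x -79.1 z 5.0
(259, 83) x -72.8 z 6.1
(259, 90) x -66.3 z 13.7
(259, 97) x -60.2 z 14.6
(259, 104) x -54.3 z 15.7
(259, 111) x -48.4 z 17.2
(259, 118) x -42.5 z 17.5
(259, 125) x -36.5 z 16.8
(259, 132) x -30.7 z 18.5
(259, 139) x -24.9 z 19.6
(259, 146) x -19.0 z 20.1
(259, 153) x -13.1 z 20.6
(259, 160) x -7.2 z 21.2
(259, 167) x -1.4 z 22.5
(259, 173) x 3.3 z 24.4
(259, 180) x 9.6 z 23.6
(259, 186) x 17.2 z 15.7
(259, 193) x 23.5 z 16.0
(259, 199) x 29.0 z 16.4
(259, 205) x 34.6 z 16.7
(259, 212) x 41.1 z 17.3
(259, 218) x 46.2 z 19.1
(259, 224) x 52.0 z 19.4
(259, 230) x 58.5 z 18.1
(259, 235) x 63.3 z 18.7
(259, 241) x 69.4 z 19.0
(259, 247) x 74.7 z 21.0
(259, 252) x 80.3 z 20.5
(259, 258) x 86.5 z 21.1
(259, 263) x 91.1 z 22.7
```

View pics/w11.png

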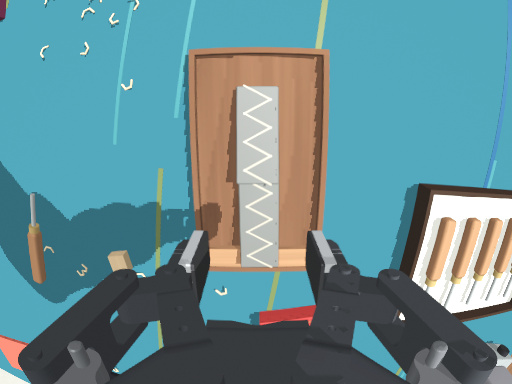

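The short strip slopes from 24 mm at its upper end down to the floor at tray x ≈ -70. It covers about 27 of its 84 mm on the long strip, and both are in line on the tray's middle (columns 238–278). The long strip is still on the bar, so I'm handing in.

```bash
python3 -c "
from bench import ctrl;print(ctrl.hand_in())"
```

```text
the job is handed in; nothing more can be done
None
```

The job is handed in: the three blocks are stacked largest to smallest on the board, and the two strips lie like roof tiles along the middle of the tray, with the jar and gouge left alone.

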